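# Clear the top formed tray and peel it off its stack

## Task

Move the two packed cover-glass boxes out of the top tray of the nested stack and set them flat on the floor of the empty grey collecting tray. Then peel the emptied top tray off the stack by its pull tab - raise the tab's corner first, while the opposite corner still sits in the stack, so that the clips let go one after another and the stack below stays standing flat on the desk where it was. Finish holding the tray up by its tab, level, clear above the closed notebook (middle over middle, at least 10 cm above the desk), and do not put it down or let go; leave the other things on the desk alone.

Things in the scene. Friction and masses are not known exactly. Their poses are not given: they have to be found in the camera images.
- top_tray: Uppermost of four nested white formed trays, 90 g, the only one with a pull tab. Rim 184 (own x) x 150 (y) mm, 27 mm high, sloping walls; inner floor 144 x 110, 3 mm thick. Origin: centre of its underside, z up; rim 24 to 27 mm above it. In the stack the origin is 30 mm above the desk. The tab sticks out from the (-x,-y) corner along (-1,-1,0), at the start towards the robot within 0.6 rad.
- tab (a point): Middle of the upright grip fin on the tab: tray x -103, y -86, z 45 mm. Fin 9 mm thick (10 at its bead top), 28 mm long along the tray's (-1,-1,0), from 27 to 65 mm above the tray's origin: pinch it across its thickness from above. Tab plate under it 32 mm wide, 24 to 27 mm above the tray's origin. Axes as the tray's.
- tab_corner (a point): Point on the top tray's rim at the tab's corner: tray x = -85, y = -68, z = 24 mm.
- far_corner (a point): Point on the top tray's rim at the opposite corner: tray x = +85, y = +68, z = 24 mm. When the tab is lifted, the tray tips about this corner, which stays seated until last.
- pile: The other three trays nested, one loose body, 0.75 kg, on a base plate 180 x 146 mm, rim 47 mm high. Origin: centre of its underside on the desk; axes as the top tray's at the start. Four springy clips that hold the top tray stand at its long sides (see clips).
- clips (a point): Head of one of the four clips; all stand at pile x +-56, y +-78 mm, wedge-shaped heads up to 69 mm above the desk, reaching 2.7 mm over the top tray's rim. The rim rises freely by 3 mm, meets the head and frees itself 3 mm higher, with about 1.3 N a clip. Tipping the tray 0.25 rad about its far corner, pinched firmly and turning the hand with it, then rising slowly, frees them in turn.
- box0: Packed box of cover glasses, blue and white, 35 x 35 x 21 mm, 42 g, standing in the top tray (on its floor, 33 mm above the desk), on the tray's -x half. Origin: centre of its underside, z up. There is most room for fingers along the tray's y direction.
- box1: The same sort of box, on the tray's +x half.
- tote: Empty grey shallow collecting tray beside the stack (not the one with bottles at the back), fixed, 108 (own x) x 219 (own y) mm outside, flat floor 94 x 200 mm, 2 mm thick, walls 21 mm high. Origin: centre of its underside on the desk. It lies to one side of the stack, left or right, its long side roughly along the robot's x.
- notebook: Closed dark notebook lying flat, fixed, 206 (own x) x 149 (own y) x 14 mm, on the other side of the stack. Origin: centre of its underside on the desk.
- dish: Small covered dish, 56 mm across, 14 mm high, behind the stack; bystander. Origin: centre of its underside.
- usb: USB stick 18 x 54 x 9 mm in front of the stack; bystander. Origin: centre of its underside.
- rubber: Eraser 21 x 50 x 12 mm behind the stack; bystander. Origin: centre of its underside.
Things that resemble listed ones, but are neither listed nor needed, are in the scene too. Leave any orange or purple look-alike of the box0 alone.

How it is judged:
By the outcome, as a careful person would: the job done as asked, in the order asked, and still so for the second after the job is handed in, while the arm keeps its last pose, push and grip.
It also fails if it takes over 64 s, if anything falls off the work surface, if the arm or the gripper's body presses on something with over 40 N, if the wrist force passes 120 N, or if a joint passes its speed limit or range.

## Robot

A 6-joint arm with a two-finger parallel gripper is mounted at the origin on a cart in front of the work surface, level with it; the furniture and walls round the work are solid. World frame = base frame: x ahead of the robot, y to its left, z up, the work surface at z = 0. Lengths are in m, angles in rad, forces in N, time in s.
With the tool pointing down it reaches from about 0.375 to 0.975 m from the base axis. Payload 3.8 kg.
Tool frame: the origin (TCP) lies midway between the tips of the shut fingers; the grasp point (between the pads) lies 19 mm behind it (bot.grip_point_offset is the z of the grasp point in the tool frame, in m); z points along the fingers, y is the line along which they close (so a half turn about z gives the same grasp; the last joint's range is limited). The gripper opens to 85 mm and grips with 20 to 120 N. Pads are 22 mm wide; open, the fingers measure 114 mm over their backs; the gripper's body (76 mm by 85 mm) begins 54 mm behind the grasp point. The pads swing forward as they close: fully open they stand 13 mm farther back than shut.
Start: joints at [-1.38, 0.264, 1.604, -0, 1.274, -0.037], TCP at [0.152, -0.658, 0.196] pointing down, gripper open.
Joint ranges: [-2.63, 2.63], [-0.94, 2.18], [0.31, 2.57], [-1.31, 4.45], [0, 2.66], [-2.55, 2.55]. Speed limits (rad/s): [2.57, 2.57, 3.14, 3.14, 3.14, 3.14].

## Interface

Orientations are given as a rotation vector (axis times angle).
In Python, from workcell import sensors, optics, order, bot gives the robot as it stands.
- The arm moves only by the tool play_rows, never from a script. Its argument "commands" is a list of rows, each a list of 6 numbers: the shift along the tool's x, y, z in cm, then the turn, a rotation vector about the tool's x, y, z in rad. In form: [[dx, dy, dz, wx, wy, wz], ...]. A call has 1 to 5 rows; each row shifts and turns the commanded pose from where the row before left it, along the tool's axes as they then stand; what a row does not reach is not made up. A row lasts 1/12 s, in which the tool goes at most 41.7 mm and 7.16 degrees, less where a joint would pass 70% of its speed; a pose out of reach is approached as far as the arm can. A call with a gripper value outside its range is refused whole. "grip" is the closure, from 0 (fully open) to 1 (shut), set as the call begins (left out, the last holds). The fingers move at their own pace and stop on an object; "force" is the grip in N (left out, the last holds). Time passes only in rows, so rows that do not move let the fingers close. It gives the time, the measured TCP pose, the force, the opening and the grip force at its end, in the units of the state.
- sensors.read_state(): the state, without advancing time (a new reading comes with each control period).
- optics.read_camera(name): name is "scene" or "top"; returns the picture (400x640x3 uint8, red, green, blue); there is no depth.
- optics.camera_info(name): a dict with "mtx" (3x3 intrinsics, pixels), "R" (3x3) and "t" (3): a world point X has camera coordinates R X + t. Camera axes: x right, y down, z forward; pixel columns grow to the right and rows downward; lengths in m; the calibration is good to about 2 mm. A picture is of the moment at which its call begins. camera_info takes no time and is no camera call.
- order.finish_job(): hands the job in; it is judged then, once.
The state is a dict: "time": time; "q": joint angles; "joint_vel": joint speeds; "joint_torque": joint torques, N m; "tool_pos": TCP position; "tcp_rot": TCP orientation; "wrist_force": force on the tool from outside, world axes, zero at the start; "torque": the same for the moment, N m; "width": opening from 0.0 (shut) to 1.0 (fully open); "grip_force": force on a finger pad.
Only numpy, scipy, OpenCV 4.12 (cv2) and the standard library are available. Lean on these libraries where they do the work, as an engineer would, in place of code of your own. Each camera call takes 0.05 s, during which the arm holds its last target. There are 200 camera calls.

## Working session

There is one attempt and no reset: what is moved stays moved. The work goes in short steps, Python scripts to look and compute and a tool call to move; the robot and the scene stay as the last step left them, time stands still between calls to the robot, and variables do not carry over. Pictures are saved under pics/ and viewed, at most 10 in all, crops included, and the job is handed in when it is done.

Besides the shell and the picture viewer there is one more tool, called after "Call:" by a JSON object that holds its "name" and its "arguments". play_rows: Moves the arm, as the interface text tells. Its arguments: {"type":"object","properties":{"commands":{"type":"array","items":{"type":"array","items":{"type":"number"}}},"grip":{"type":"number"},"force":{"type":"number"}},"required":["commands"]}

```bash
ls; mkdir -p pics
python3 - <<'E'
from workcell import sensors, optics, bot
import cv2, numpy as np
print(bot.grip_point_offset, sensors.read_state())
for n in("scene","top"):
    im=optics.read_camera(n); cv2.imwrite(f"pics/{n}0.png",im[:,:,::-1]); i=optics.camera_info(n)
    print(n,i["mtx"].round(1).tolist(),(-i["R"].T@i["t"]).round(3),i["R"].round(3).tolist())
E
```

```text
pics
-0.0187 {'time': 0.0, 'q': array([-1.37989070e+00,  2.64800675e-01,  1.60539388e+00, -3.08903855e-05,
        1.27367765e+00, -3.69490572e-02]), 'joint_vel': array([-0.00198175,  0.00092218,  0.0008154 , -0.00023013, -0.00030505,
       -0.00054066]), 'joint_torque': array([ 6.75673509e-04, -5.15111840e+01, -3.67313397e+01,  1.92125990e-04,
        1.28903883e-02, -8.53238813e-07]), 'tool_pos': array([ 0.15227472, -0.65676333,  0.19481935]), 'tcp_rot': array([-3.11896919e+00, -3.56895588e-01,  3.21376019e-04]), 'wrist_force': array([-0.09857016,  0.05844391,  0.44698557]), 'torque': array([ 0.02293796,  0.00895093, -0.06152784]), 'grip_force': 0.0, 'width': 1.0020121077334114}
scene [[399.4, 0.0, 316.6], [0.0, 399.4, 202.6], [0.0, 0.0, 1.0]] [ 0.233 -0.52   0.809] [[0.841, -0.541, 0.019], [-0.397, -0.641, -0.657], [0.367, 0.545, -0.754]]
top [[476.2, 0.0, 314.8], [0.0, 476.2, 199.2], [0.0, 0.0, 1.0]] [ 0.466 -0.     1.508] [[-0.025, -1.0, -0.009], [-0.996, 0.026, -0.081], [0.082, 0.007, -0.997]]
```

View pics/top0.png

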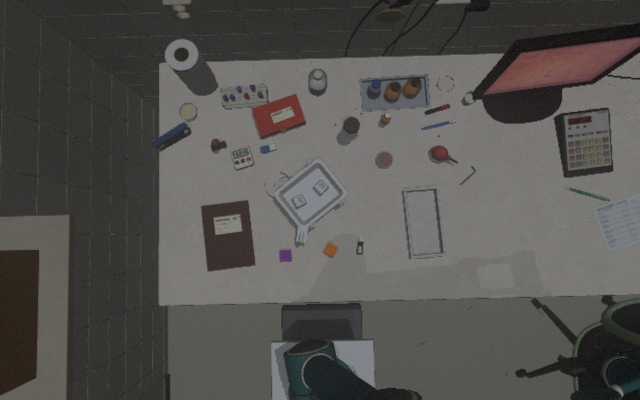

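View pics/scene0.png

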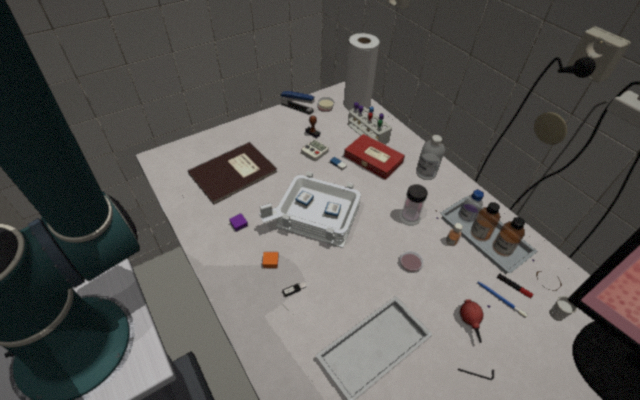

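The top view shows the tray stack at about (310,195), with two white boxes at (299,200) and (320,187) and the tab at (302,236). The tote is at (423,222) and the notebook at (229,236). The orange (331,249) and purple (285,255) cubes are look-alikes, so I'll leave them. I'll enlarge both views of the stack to confirm.

Run:
```python
import cv2, numpy as np
a=cv2.imread("pics/top0.png")[145:255,255:365]; b=cv2.imread("pics/scene0.png")[165:255,250:370]
f=lambda i,w,h:cv2.resize(i,(w,h),interpolation=cv2.INTER_CUBIC)
c=np.hstack([f(a,400,400),f(b,400,300+0).copy() if 0 else cv2.copyMakeBorder(f(b,400,300),0,100,0,0,cv2.BORDER_CONSTANT)])
c=np.clip(c.astype(float)*1.5,0,255).astype(np.uint8)
cv2.imwrite("pics/crop1.png",c)
```

```text
(no output)
```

View pics/crop1.png

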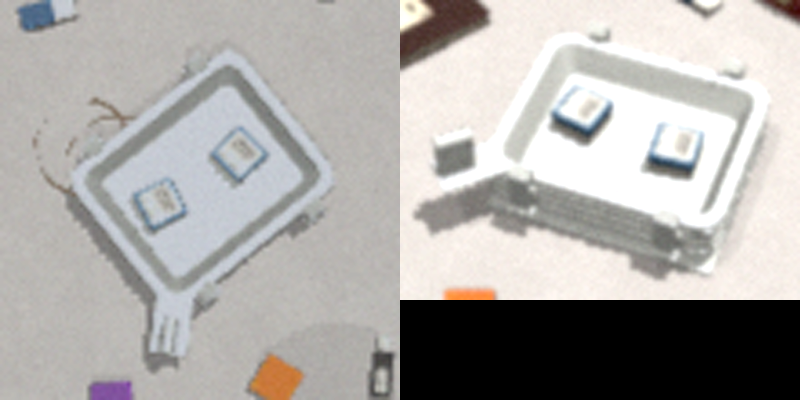

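The crop confirms exactly two blue and white boxes, both inside the tray. box0 is near (299,201), on the tab/left (-x) half, and box1 is near (321,188). The tab fin points down-image, towards the robot. Next I'll measure.

```bash
cat > h.py <<'E'
import cv2, numpy as np
from workcell import optics, sensors, bot
from scipy.spatial.transform import Rotation as Ro
def cast(n,px,z):
    i=optics.camera_info(n); px=np.asarray(px,float).reshape(-1,2)
    d=np.c_[px,np.ones(len(px))]@np.linalg.inv(i["mtx"]).T@i["R"]; c=-i["R"].T@i["t"]
    return c+d*((z-c[2])/d[:,2])[:,None]
def proj(n,X):
    i=optics.camera_info(n); p=(np.atleast_2d(X)@i["R"].T+i["t"])@i["mtx"].T; return p[:,:2]/p[:,2:]
def rect(P):
    (c,s,a)=cv2.minAreaRect((np.asarray(P)[:,:2]*1000).astype(np.float32)); return np.round(c,1),np.round(s,1),round(a,1)
def comps(mask,roi,lo):
    x0,y0,x1,y1=roi; m=np.zeros_like(mask); m[y0:y1,x0:x1]=mask[y0:y1,x0:x1]
    cs,_=cv2.findContours(m,cv2.RETR_CCOMP,cv2.CHAIN_APPROX_NONE); return [c[:,0] for c in cs if len(c)>lo]
E
python3 - <<'E'
from h import *
T=cv2.imread("pics/top0.png"); S=cv2.imread("pics/scene0.png")
def sat(I): b,g,r=[I[:,:,k].astype(int) for k in range(3)]; return ((b-r)>18).astype(np.uint8)*255
for n,I,rs in(("top",T,[(288,185,312,215),(310,172,335,200)]),("scene",S,[(290,185,318,210),(320,195,346,222)])):
    for r in rs:
        m=sat(I); P=np.vstack(comps(m,r,3)); print(n,"box px",P.min(0),P.max(0),"z54",rect(cast(n,P,.052)))
h=cv2.cvtColor(T,cv2.COLOR_BGR2GRAY); 
print(h[150:250:3,310]); print(h[195,270:350:2])
d=((T.max(2)<75)&(T[:,:,2]>T[:,:,0]-0)).astype(np.uint8)*255
for c in comps(d,(195,190,262,280),60): print("note",len(c),rect(cast("top",c,.014)))
print(h[222,395:450]); print(h[180:265:2,423])
E
```

```text
top box px [292 194] [305 207] z54 (array([582.,  60.]), array([33. , 34.3]), 25.2)
top box px [313 180] [328 194] z54 (array([622.5,  -8.3]), array([32.8, 32.7]), 43.4)
scene box px [296 191] [313 204] z54 (array([584.1,  59.1]), array([36.1, 36.5]), 27.0)
scene box px [325 202] [339 215] z54 (array([624.1,  -9. ]), array([35.3, 34.1]), 40.0)
[121 122 121 115 112 134  91  96 135 133 133 135 135 134 135 136 136 136
 137 134 135 134 128  94 134 113  94 116 125 124 125 124 120 126]
[106 119 117 134 116 106 104 137 136 133 135 134 133 129 117 125  95 134
 135 134 136 134 136 135 112  98 129 132 136 133 136 135 135 131  97  93
 126 134 126 123]
note 218 (array([482.4, 286.3]), array([203.2, 148.5]), 5.6)
note 90 (array([517.6, 286.8]), array([64. , 94.2]), 6.7)
[121 119 123 123 123 123 121 122 121 105  87  76 112 125 117 122 124 122
 122 120 122 119 124 124 122 125 124 124 122 121 118 118 116 117 117 118
 121 121 124 121 119 120  94  64  68 116 125 123 123 123 123 122 127 122
 122]
[121 120 124 117 119  68 120 120 120 121 120 120 120 121 122 119 118 121
 118 121 123 122 123 122 122 117 119 120 121 122 120 122 123 122 122 120
 116  90 120  96 124 122 123]
```

Run:
```python
from h import *
T=cv2.imread("pics/top0.png"); S=cv2.imread("pics/scene0.png")
h=cv2.cvtColor(T,cv2.COLOR_BGR2GRAY)
ring=(cv2.GaussianBlur(h,(3,3),0)<121).astype(np.uint8)*255
# floor: bright comp from seed
_,lab=cv2.connectedComponents(255-ring,connectivity=4); f=(lab==lab[194,308]).astype(np.uint8)*255
c=max(comps(f,(0,0,640,400),20),key=len); print("floor",f.sum()//255,rect(cast("top",c,.033)))
for seed in [(310,164),(281,190),(338,196)]:
  x,y=seed; w=h[y-4:y+5,x-4:x+5]; k=np.unravel_index(w.argmax(),w.shape); y,x=y-4+k[0],x-4+k[1]
  f=(lab==lab[y,x]).astype(np.uint8)*255; print(seed,lab[y,x],f.sum()//255)
g=max(comps(ring,(272,155,348,233),20),key=len); 
bl=((h>127)*255).astype(np.uint8)
for c in comps(bl,(268,150,350,246),60): print("bright",len(c),c.min(0),c.max(0),rect(cast("top",c,.057)), rect(cast("top",c,.033)))
# tote
d=(h<105).astype(np.uint8)*255; d=cv2.morphologyEx(d,cv2.MORPH_CLOSE,np.ones((3,3)))
for c in comps(d,(396,180,450,264),80): print("tote",len(c),rect(cast("top",c,.021)),rect(cast("top",c,.0)))
v=np.clip(np.hstack([cv2.resize(T[145:255,255:365],(400,400),interpolation=0),cv2.resize(cv2.cvtColor(bl,8)[145:255,255:365],(400,400),interpolation=0)])*1.5,0,255).astype(np.uint8)
# tray pose check by fin in scene
```

```text
floor 1156 (array([602.7,  24. ]), array([105.3, 139. ]), 36.9)
(310, 164) 69 44670
(281, 190) 69 44670
(338, 196) 218 1156
bright 164 [284 169] [337 220] (array([600.7,  23.6]), array([103.4, 136.1]), 37.2) (array([603.,  24.]), array([105.2, 138.4]), 37.2)
bright 228 [275 159] [346 242] (array([582.3,  26.3]), array([177.1, 211.4]), 37.5) (array([584.2,  26.7]), array([180. , 214.9]), 37.5)
bright 153 [277 161] [344 226] (array([602.9,  23.5]), array([137.2, 170.5]), 37.4) (array([605.2,  23.9]), array([139.5, 173.3]), 37.4)
tote 226 (array([ 507.5, -321.4]), array([223. , 110.8]), 3.8) (array([ 508. , -325.9]), array([226.2, 112.4]), 3.8)
tote 195 (array([ 507.4, -320. ]), array([199.7,  96.6]), 3.7) (array([ 508. , -324.5]), array([202.5,  98. ]), 3.7)
```

Measurements, in mm:

| Item | Position | Angle |
|---|---|---|
| box0 | (583, 59) | 26° |
| box1 | (623, -9) | 41° |
| Tray | (603, 24) | yaw -52.8° |
| Tote | (508, -321) | long axis at 3.7° |
| Notebook | (482, 286) | – |

Next I'll write a helper that gives the row numbers.

```bash
cat >> h.py <<'E'
def down(th):  # tool pointing down, finger line at th degrees
    t=np.radians(th); y=np.array([np.cos(t),np.sin(t),0]); z=np.array([0,0,-1.]); return Ro.from_matrix(np.c_[np.cross(y,z),y,z])
def plan(p,R,n,p0=None,R0=None):
    s=sensors.read_state(); p0=s["tool_pos"] if p0 is None else np.array(p0); R0=Ro.from_rotvec(s["tcp_rot"]) if R0 is None else R0
    w=(R0.inv()*R).as_rotvec(); d=(np.array(p)-p0)/n
    print("step mm %.1f turn %.3f"%(np.linalg.norm(d)*1e3,np.linalg.norm(w)/n))
    out=[]
    for k in range(n):
        Rk=R0*Ro.from_rotvec(w*k/n); out.append([round(float(v),2) for v in Rk.inv().apply(d*100)]+[round(float(v),3) for v in w/n])
    for i in range(0,n,5): print(out[i:i+5])
E
python3 - <<'E'
from h import *
print(proj("top",[[.472,.054,.095]]), proj("scene",[[.472,.054,.095]]))
plan([.583,.0595,.12],down(26),22)
E
```

```text
[[300.8169975  236.56245167]] [[264.36117903 205.42112305]]
step mm 38.1 turn 0.082
[[2.64, -2.73, 0.35, -0.0, -0.0, -0.082], [2.86, -2.5, 0.35, -0.0, -0.0, -0.082], [3.05, -2.26, 0.35, -0.0, -0.0, -0.082], [3.23, -2.01, 0.35, -0.0, -0.0, -0.082], [3.38, -1.74, 0.35, -0.0, -0.0, -0.082]]
[[3.51, -1.46, 0.34, -0.0, -0.0, -0.082], [3.62, -1.16, 0.34, -0.0, -0.0, -0.082], [3.7, -0.87, 0.34, -0.0, -0.0, -0.082], [3.76, -0.56, 0.34, -0.0, -0.0, -0.082], [3.79, -0.25, 0.34, -0.0, -0.0, -0.082]]
[[3.8, 0.06, 0.34, -0.0, -0.0, -0.082], [3.78, 0.37, 0.34, -0.0, -0.0, -0.082], [3.74, 0.67, 0.34, -0.0, -0.0, -0.082], [3.67, 0.98, 0.34, -0.0, -0.0, -0.082], [3.58, 1.27, 0.34, -0.0, -0.0, -0.082]]
[[3.46, 1.56, 0.34, -0.0, -0.0, -0.082], [3.32, 1.84, 0.34, -0.0, -0.0, -0.082], [3.16, 2.1, 0.34, -0.0, -0.0, -0.082], [2.98, 2.35, 0.34, -0.0, -0.0, -0.082], [2.78, 2.59, 0.34, -0.0, -0.0, -0.082]]
[[2.56, 2.81, 0.34, -0.0, -0.0, -0.082], [2.32, 3.01, 0.34, -0.0, -0.0, -0.082]]
```

The fin position projects onto the seen fin in both views. Now I'll move to hover over box0.

Call:
{"name": "play_rows", "arguments": {"commands": [[2.6,-2.7,0.2,0,0,-0.08],[2.9,-2.5,0.2,0,0,-0.08],[3.1,-2.3,0.2,0,0,-0.08],[3.2,-2.0,0.2,0,0,-0.08],[3.4,-1.7,0.2,0,0,-0.08]], "grip": 0.3, "force": 40}}

```text
time: 0.52
tool_pos: [0.2517, -0.4933, 0.1854]
tcp_rot: [-2.985, -0.974, -0.0]
wrist_force: [1.1, 0.1, 0.6]
width: 0.702
grip_force: 0.0
```

Call:
{"name": "play_rows", "arguments": {"commands": [[3.5,-1.5,0.2,0,0,-0.08],[3.6,-1.2,0.2,0,0,-0.08],[3.7,-0.9,0.2,0,0,-0.08],[3.8,-0.6,0.2,0,0,-0.08],[3.8,-0.3,0.2,0,0,-0.08]]}}

```text
time: 0.93
tool_pos: [0.3503, -0.33, 0.1757]
tcp_rot: [-2.733, -1.549, -0.0]
wrist_force: [1.1, 0.3, -0.3]
width: 0.699
grip_force: 0.0
```

Call:
{"name": "play_rows", "arguments": {"commands": [[3.8,0,0.4,0,0,-0.08],[3.8,0.3,0.4,0,0,-0.08],[3.7,0.7,0.4,0,0,-0.08],[3.7,1.0,0.4,0,0,-0.08],[3.6,1.3,0.4,0,0,-0.08]]}}

```text
time: 1.35
tool_pos: [0.4511, -0.1686, 0.1558]
tcp_rot: [-2.37, -2.062, 0.0]
wrist_force: [0.5, -0.2, -0.6]
width: 0.701
grip_force: 0.0
```

Call:
{"name": "play_rows", "arguments": {"commands": [[3.5,1.6,0.4,0,0,-0.08],[3.3,1.8,0.4,0,0,-0.08],[3.2,2.1,0.4,0,0,-0.08],[3.0,2.4,0.4,0,0,-0.08],[2.8,2.6,0.4,0,0,-0.08]]}}

```text
time: 1.77
tool_pos: [0.5541, -0.0078, 0.1356]
tcp_rot: [-1.913, -2.492, 0.001]
wrist_force: [0.3, -1.1, -0.3]
width: 0.699
grip_force: 0.0
```

Call:
{"name": "play_rows", "arguments": {"commands": [[2.6,2.8,0.4,0,0,-0.08],[2.3,3.0,0.4,0,0,-0.08],[0,0,0,0,0,0],[0,0,0,0,0,0]]}}

```text
time: 2.1
tool_pos: [0.5949, 0.0559, 0.127]
tcp_rot: [-1.709, -2.634, 0.002]
wrist_force: [-0.1, -0.5, 0.0]
width: 0.699
grip_force: 0.0
```

Run:
```python
from h import *
s=sensors.read_state(); print(s["time"],s["tool_pos"],s["width"],s["q"].round(2))
plan([.583,.0595,.085],down(26),3)
```

```text
2.1 [0.59486576 0.05594426 0.1270232 ] 0.6993598405258485 [ 0.05  0.17  1.85 -0.    1.13 -0.37]
step mm 14.6 turn 0.011
[[0.27, -0.31, 1.4, -0.001, -0.0, -0.011], [0.27, -0.31, 1.4, -0.001, -0.0, -0.011], [0.28, -0.31, 1.4, -0.001, -0.0, -0.011]]
```

Call:
{"name": "play_rows", "arguments": {"commands": [[0.3,-0.3,1.4,0,0,-0.01],[0.3,-0.3,1.4,0,0,-0.01],[0.3,-0.3,1.4,0,0,-0.01],[0,0,1.2,0,0,0],[0,0,1.2,0,0,0]]}}

```text
time: 2.52
tool_pos: [0.5822, 0.0576, 0.0613]
tcp_rot: [-1.676, -2.657, 0.001]
wrist_force: [1.0, -0.5, 0.1]
width: 0.701
grip_force: 0.0
```

Call:
{"name": "play_rows", "arguments": {"commands": [[0,0,1.0,0,0,0],[0,0,1.0,0,0,0],[0,0,0.7,0,0,0],[0,0,0,0,0,0]]}}

```text
time: 2.85
tool_pos: [0.5817, 0.0583, 0.0332]
tcp_rot: [-1.673, -2.656, 0.003]
wrist_force: [-0.4, -0.9, 0.4]
width: 0.703
grip_force: 0.0
```

Call:
{"name": "play_rows", "arguments": {"commands": [[0,0,0,0,0,0],[0,0,0,0,0,0],[0,0,0,0,0,0],[0,0,0,0,0,0],[0,0,0,0,0,0]], "grip": 0.8}}

```text
time: 3.27
tool_pos: [0.5836, 0.0588, 0.0358]
tcp_rot: [1.673, 2.658, 0.001]
wrist_force: [1.1, -0.9, 0.3]
width: 0.2
grip_force: 0.0
```

The fingers closed with nothing between them, so I'll look.

Run:
```python
from h import *
S=optics.read_camera("scene")[:,:,::-1];T=optics.read_camera("top")[:,:,::-1]
cv2.imwrite("pics/s1.png",S);cv2.imwrite("pics/t1.png",T)
f=lambda i:cv2.resize(i,(400,400),interpolation=2)
cv2.imwrite("pics/c2.png",np.clip(np.hstack([f(T[145:255,255:365]),f(S[150:260,250:360])])*1.5,0,255).astype(np.uint8))
s=sensors.read_state();print(s["width"],s["grip_force"],s["tool_pos"],s["wrist_force"])
```

```text
0.19809669588920348 0.0 [0.58330708 0.05871882 0.03559983] [-0.51162377  0.32080746  0.03626421]
```

View pics/c2.png

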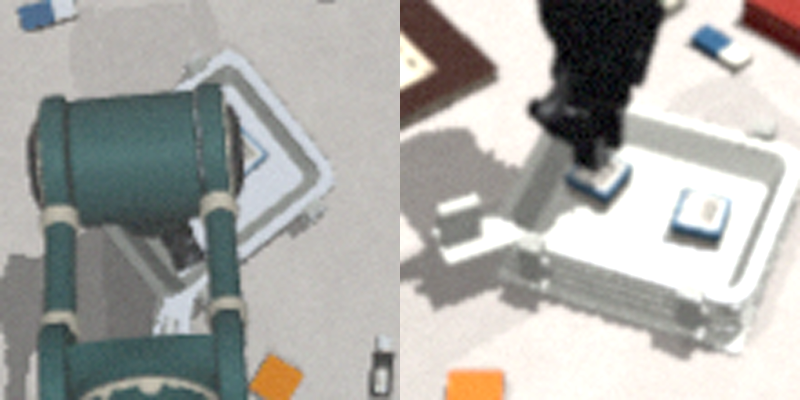

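Run:
```python
from h import *
for z in(.033,.054,.06,.07): print(z,proj("scene",[.5833,.0587,z]).round(1))
S=cv2.imread("pics/s1.png");
g=S.max(2); print(g[180:208:2,290:322:2])
S0=cv2.imread("pics/scene0.png")
for I in (S0,S):
  b,r=I[:,:,0].astype(int),I[:,:,2].astype(int); m=((b-r)>18).astype(np.uint8)*255
  P=np.vstack(comps(m,(290,185,318,212),3)); print(P.min(0),P.max(0))
```

```text
0.033 [[303.8 202.7]]
0.054 [[303.8 197.2]]
0.06 [[303.8 195.6]]
0.07 [[303.7 193. ]]
[[ 74  51  37  64  48  38  20  15  14  13  54 137 184 190 189 184]
 [ 38  33  21  23  21  28  15  11  10   8  41 113 129 142 154 177]
 [ 23  15  14  14  16  27  24  19  11  12  36 111 124 122 121 123]
 [ 67  18   6  15  13  21  19   7  19  19  43 112 120 121 118 121]
 [106  68  49  22  21  14  22  34  26  20  41 113 120 119 121 121]
 [ 99  82  82  66  25  20  13  50  45  46  91 167 160 147 129 125]
 [ 84  83  83  74  26  18  18  51  64 112 171 191 191 191 182 170]
 [ 82  78  82  82  32   4  17  47  63 136 155 170 189 192 193 192]
 [ 79  78  81  92  77  71  45  66 121 125 164 126 173 192 193 190]
 [ 81  81  82  71  88 110 102 126 134 165 141  87 176 193 191 193]
 [ 77  82  93  55  59  73  92 147 164 151  88 101 185 191 190 194]
 [ 79  95 104  80  56  49  59 120 145  92  88 167 192 194 191 191]
 [ 86 104 109 102  89  74  59  53  69  75 149 189 191 193 192 193]
 [ 96 106 105 108 122 123  95  74  68 139 189 189 190 191 191 194]]
[296 191] [313 204]
[297 196] [312 204]
```

Call:
{"name": "play_rows", "arguments": {"commands": [[0,0,-1.5,0,0,0],[0,0,-1.5,0,0,0],[0,0,0,0,0,0],[0,0,0,0,0,0]]}}

```text
time: 3.7
tool_pos: [0.5842, 0.0588, 0.0663]
tcp_rot: [1.673, 2.657, 0.003]
wrist_force: [-0.4, 0.0, 0.7]
width: 0.205
grip_force: 0.0
```

Run:
```python
from h import *
S=optics.read_camera("scene")[:,:,::-1]; cv2.imwrite("pics/s2.png",S)
s=sensors.read_state(); p=s["tool_pos"]; print(p,s["width"])
V=cv2.resize(S[140:220,260:350],(800,711),interpolation=2)
V=np.clip(V*1.8,0,255).astype(np.uint8)
for dz,c in((0,(0,0,255)),(.02,(0,255,0))):
    q=(proj("scene",p+[0,0,dz])[0]-[260,140])*800/90; cv2.circle(V,tuple(int(v) for v in q),6,c,2)
cv2.imwrite("pics/c3.png",cv2.resize(V,(600,533)))
```

```text
[0.58319684 0.0587083  0.06522315] 0.19563707275918618
```

View pics/c3.png

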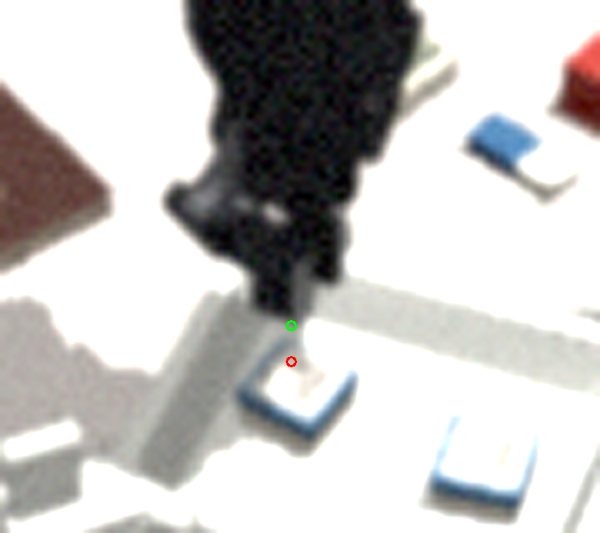

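The crop shows the fingertips at crop (285,313). The reported TCP projects to (291,361), about 26 mm lower, so the real tips sit about 25 mm above the reported TCP. Both boxes are undisturbed. I'll reopen, go deeper and watch the force.

Call:
{"name": "play_rows", "arguments": {"commands": [[0,0,0,0,0,0],[0,0,0,0,0,0],[0,0,0,0,0,0]], "grip": 0.3}}

```text
time: 4.0
tool_pos: [0.5822, 0.0586, 0.0642]
tcp_rot: [-1.673, -2.657, 0.002]
wrist_force: [-0.1, 0.2, -0.3]
width: 0.62
grip_force: 0.0
```

Call:
{"name": "play_rows", "arguments": {"commands": [[0,0,1.5,0,0,0],[0,0,1.5,0,0,0],[0,0,1.0,0,0,0],[0,0,0.5,0,0,0],[0,0,0,0,0,0]]}}

```text
time: 4.42
tool_pos: [0.5813, 0.0586, 0.0182]
tcp_rot: [-1.672, -2.656, 0.003]
wrist_force: [-0.5, -0.3, 0.2]
width: 0.698
grip_force: 0.0
```

Call:
{"name": "play_rows", "arguments": {"commands": [[0,0,0.4,0,0,0],[0,0,0.4,0,0,0],[0,0,0,0,0,0]]}}

```text
time: 4.67
tool_pos: [0.583, 0.0587, 0.0119]
tcp_rot: [-1.674, -2.658, 0.0]
wrist_force: [0.2, -0.2, -0.4]
width: 0.7
grip_force: 0.0
```

Call:
{"name": "play_rows", "arguments": {"commands": [[0,0,0,0,0,0],[0,0,0,0,0,0],[0,0,0,0,0,0],[0,0,0,0,0,0],[0,0,0,0,0,0]], "grip": 0.8}}

```text
time: 5.08
tool_pos: [0.5838, 0.0587, 0.0129]
tcp_rot: [1.673, 2.658, 0.001]
wrist_force: [-0.4, -0.6, 2.8]
width: 0.396
grip_force: 40.1
```

The box is gripped at 34 mm width. Lift.

Call:
{"name": "play_rows", "arguments": {"commands": [[0,0,-0.8,0,0,0],[0,0,-1.5,0,0,0],[0,0,-2,0,0,0],[0,0,-2.5,0,0,0],[0,0,-2.5,0,0,0]]}}

```text
time: 5.5
tool_pos: [0.5819, 0.0586, 0.1056]
tcp_rot: [-1.673, -2.657, 0.002]
wrist_force: [1.2, 0.5, -0.0]
width: 0.392
grip_force: 39.8
```

Run:
```python
from h import *
s=sensors.read_state(); print(s["tool_pos"],s["width"],s["wrist_force"],s["grip_force"])
plan([.553,-.319,.105],down(4),11)
plan([.553,-.319,-.016],down(4),5,[.553,-.319,.105],down(4))
```

```text
[0.58185628 0.05860761 0.105552  ] 0.3923694579735462 [ 1.21688182e+00  5.16488617e-01 -9.37168998e-04] 39.84616935253143
step mm 34.4 turn 0.034
[[-2.98, -1.72, 0.01, -0.0, -0.0, 0.034], [-3.04, -1.62, 0.01, -0.0, -0.0, 0.034], [-3.09, -1.51, 0.01, -0.0, -0.0, 0.034], [-3.14, -1.41, 0.01, -0.0, -0.0, 0.034], [-3.19, -1.3, 0.01, -0.0, -0.0, 0.034]]
[[-3.23, -1.19, 0.01, -0.0, -0.0, 0.034], [-3.27, -1.07, 0.01, -0.0, -0.0, 0.034], [-3.31, -0.96, 0.01, -0.0, -0.0, 0.034], [-3.34, -0.85, 0.01, -0.0, -0.0, 0.034], [-3.36, -0.73, 0.01, -0.0, -0.0, 0.034]]
[[-3.39, -0.62, 0.0, -0.0, -0.0, 0.034]]
step mm 24.2 turn 0.000
[[0.0, 0.0, 2.42, 0.0, 0.0, 0.0], [0.0, 0.0, 2.42, 0.0, 0.0, 0.0], [0.0, 0.0, 2.42, 0.0, 0.0, 0.0], [0.0, 0.0, 2.42, 0.0, 0.0, 0.0], [0.0, 0.0, 2.42, 0.0, 0.0, 0.0]]
```

Call:
{"name": "play_rows", "arguments": {"commands": [[-3.0,-1.7,0,0,0,0.035],[-3.0,-1.6,0,0,0,0.035],[-3.1,-1.5,0,0,0,0.035],[-3.1,-1.4,0,0,0,0.035],[-3.2,-1.3,0,0,0,0.035]]}}

```text
time: 5.92
tool_pos: [0.5694, -0.1135, 0.1056]
tcp_rot: [-1.901, -2.501, -0.0]
wrist_force: [-0.1, -0.0, -1.1]
width: 0.392
grip_force: 39.9
```

Call:
{"name": "play_rows", "arguments": {"commands": [[-3.2,-1.2,0,0,0,0.035],[-3.3,-1.1,0,0,0,0.035],[-3.3,-1.0,0,0,0,0.035],[-3.3,-0.8,0,0,0,0.035],[-3.4,-0.7,0,0,0,0.035]]}}

```text
time: 6.33
tool_pos: [0.5553, -0.2852, 0.1054]
tcp_rot: [-2.113, -2.324, -0.0]
wrist_force: [1.1, -0.4, -0.5]
width: 0.395
grip_force: 39.9
```

Call:
{"name": "play_rows", "arguments": {"commands": [[-3.4,-0.6,0,0,0,0.03],[0,0,0,0,0,0],[0,0,0,0,0,0]]}}

```text
time: 6.58
tool_pos: [0.5527, -0.32, 0.1052]
tcp_rot: [-2.149, -2.291, -0.0]
wrist_force: [-0.1, -0.2, -0.5]
width: 0.393
grip_force: 39.9
```

Run:
```python
from h import *
s=sensors.read_state(); print(s["tool_pos"],s["width"],s["wrist_force"],s["grip_force"])
plan([.553,-.319,.04],down(4),3)
T=optics.read_camera("top")[:,:,::-1]; cv2.imwrite("pics/t2.png",T)
S=optics.read_camera("scene")[:,:,::-1]; cv2.imwrite("pics/s3.png",S)
f=lambda i:cv2.resize(i,(400,400),interpolation=2)
cv2.imwrite("pics/c4.png",np.clip(np.hstack([f(S[160:270,240:350]),f(S[260:400,290:430])])*1.5,0,255).astype(np.uint8))
```

```text
[ 0.55267041 -0.32002989  0.10520538] 0.3930129509922945 [-0.10560363 -0.21596494 -0.4784642 ] 39.866936802864075
step mm 21.7 turn 0.002
[[0.03, 0.01, 2.17, -0.0, -0.0, -0.002], [0.03, 0.01, 2.17, -0.0, -0.0, -0.002], [0.03, 0.01, 2.17, -0.0, -0.0, -0.002]]
```

View pics/c4.png

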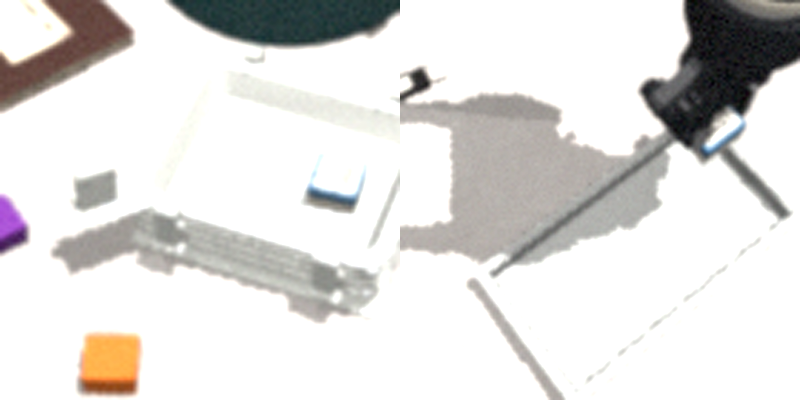

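The left crop shows box0 gone from the tray and box1 still there. The right crop shows box0 held at about px (402,305). I'll check how it sits in the fingers.

Run:
```python
from h import *
S=cv2.imread("pics/s3.png"); b,r=S[:,:,0].astype(int),S[:,:,2].astype(int); m=((b-r)>18).astype(np.uint8)*255
P=np.vstack(comps(m,(380,285,425,325),3)); print(P.min(0),P.max(0))
for z in(.105,.125,.13,.146,.155): print(z,proj("scene",[.5527,-.320,z]).round(1))
p=np.array([.5527,-.320,.125]); print(proj("scene",[p+[a*.0175,b*.0175,0] for a in(-1,1) for b in(-1,1)]).round(0).tolist())
print(proj("scene",[p+[a*.0175,b*.0175,0.021] for a in(-1,1) for b in(-1,1)]).round(0).tolist())
```

```text
[395 301] [410 313]
0.105 [[394.4 312.1]]
0.125 [[396.2 307.3]]
0.13 [[396.6 306. ]]
0.146 [[398.1 302. ]]
0.155 [[399.  299.6]]
[[395.0, 320.0], [383.0, 305.0], [410.0, 310.0], [397.0, 295.0]]
[[397.0, 314.0], [385.0, 299.0], [412.0, 305.0], [399.0, 290.0]]
```

Call:
{"name": "play_rows", "arguments": {"commands": [[0,0,2.5,0,0,0],[0,0,2.5,0,0,0],[0,0,2.5,0,0,0],[0,0,2.0,0,0,0],[0,0,1.0,0,0,0]]}}

```text
time: 7.1
tool_pos: [0.5513, -0.3149, -0.0031]
tcp_rot: [-2.139, -2.293, 0.001]
wrist_force: [-0.6, -0.4, -1.8]
width: 0.394
grip_force: 39.9
```

Call:
{"name": "play_rows", "arguments": {"commands": [[0,0,0.5,0,0,0],[0,0,0.3,0,0,0],[0,0,0,0,0,0],[0,0,0,0,0,0]]}}

```text
time: 7.43
tool_pos: [0.5545, -0.3186, -0.0064]
tcp_rot: [2.144, 2.293, 0.001]
wrist_force: [0.6, 0.5, -0.1]
width: 0.393
grip_force: 39.9
```

Call:
{"name": "play_rows", "arguments": {"commands": [[0,0,0.2,0,0,0],[0,0,0.2,0,0,0],[0,0,0,0,0,0]]}}

```text
time: 7.68
tool_pos: [0.5535, -0.3185, -0.0114]
tcp_rot: [2.145, 2.294, 0.0]
wrist_force: [-0.3, -0.1, -1.7]
width: 0.396
grip_force: 39.9
```

Run:
```python
from h import *
s=sensors.read_state(); print(s["tool_pos"],s["width"],s["wrist_force"],s["grip_force"])
S=optics.read_camera("scene")[:,:,::-1]; cv2.imwrite("pics/s4.png",S)
b,r=S[:,:,0].astype(int),S[:,:,2].astype(int); m=((b-r)>18).astype(np.uint8)*255
P=np.vstack(comps(m,(365,300,425,360),3)); print(P.min(0),P.max(0))
p=np.array([.5527,-.320,.0]); 
for z in (.002,.023): print(proj("scene",[p+[a*.0175,b*.0175,z] for a in(-1,1) for b in(-1,1)]).round(0).tolist())
```

```text
[ 0.55354527 -0.3185039  -0.01139003] 0.3957147611461754 [-0.25143613 -0.12803804 -1.72031028] 39.87135350704193
[386 327] [399 339]
[[385.0, 346.0], [374.0, 332.0], [398.0, 337.0], [387.0, 323.0]]
[[387.0, 342.0], [376.0, 328.0], [400.0, 333.0], [389.0, 319.0]]
```

Call:
{"name": "play_rows", "arguments": {"commands": [[0,0,0.2,0,0,0],[0,0,0.2,0,0,0],[0,0,0,0,0,0]]}}

```text
time: 7.98
tool_pos: [0.5529, -0.3181, -0.0164]
tcp_rot: [-2.145, -2.294, 0.0]
wrist_force: [-0.8, -0.2, -0.6]
width: 0.394
grip_force: 39.9
```

Call:
{"name": "play_rows", "arguments": {"commands": [[0,0,0.2,0,0,0],[0,0,0.2,0,0,0],[0,0,0,0,0,0]]}}

```text
time: 8.23
tool_pos: [0.5534, -0.3184, -0.0177]
tcp_rot: [-2.145, -2.294, 0.0]
wrist_force: [-5.0, 2.7, 13.0]
width: 0.39
grip_force: 41.2
```

Call:
{"name": "play_rows", "arguments": {"commands": [[0,0,0.2,0,0,0],[0,0,0,0,0,0]]}}

```text
time: 8.4
tool_pos: [0.5535, -0.3184, -0.0178]
tcp_rot: [-2.145, -2.294, 0.0]
wrist_force: [-9.0, 5.7, 22.4]
width: 0.396
grip_force: 42.3
```

The box is on the tote floor at the predicted height. I'll relax and release.

Call:
{"name": "play_rows", "arguments": {"commands": [[0,0,-0.4,0,0,0],[0,0,0,0,0,0],[0,0,0,0,0,0]]}}

```text
time: 8.65
tool_pos: [0.5537, -0.3185, -0.0177]
tcp_rot: [2.145, 2.294, 0.0]
wrist_force: [0.9, -0.7, 8.6]
width: 0.393
grip_force: 41.1
```

Call:
{"name": "play_rows", "arguments": {"commands": [[0,0,0,0,0,0],[0,0,0,0,0,0],[0,0,0,0,0,0],[0,0,0,0,0,0]], "grip": 0.35}}

```text
time: 8.98
tool_pos: [0.553, -0.3181, -0.0184]
tcp_rot: [-2.145, -2.294, 0.0]
wrist_force: [0.1, 0.3, 0.2]
width: 0.649
grip_force: 0.0
```

Call:
{"name": "play_rows", "arguments": {"commands": [[0,0,-1.0,0,0,0],[0,0,-2.5,0,0,0],[0,0,-3,0,0,0],[0,0,-3,0,0,0],[0,0,-2.5,0,0,0]]}}

```text
time: 9.4
tool_pos: [0.5539, -0.3186, 0.105]
tcp_rot: [2.145, 2.293, 0.001]
wrist_force: [0.6, -0.4, 0.8]
width: 0.654
grip_force: 0.0
```

Run:
```python
from h import *
s=sensors.read_state(); print(s["tool_pos"],s["width"],s["wrist_force"],s["grip_force"])
S=optics.read_camera("scene")[:,:,::-1]; cv2.imwrite("pics/s5.png",S)
b,r=S[:,:,0].astype(int),S[:,:,2].astype(int); m=((b-r)>14).astype(np.uint8)*255
P=np.vstack(comps(m,(365,310,425,370),3)); print(P.min(0),P.max(0),rect(cast("scene",P,.012)))
plan([.623,-.009,.10],down(41),11)
```

```text
[ 0.55387183 -0.3186041   0.10499453] 0.6540094645170679 [ 0.57161265 -0.35395472  0.81615286] 0.0
[376 318] [399 340] (array([ 557.8, -314.5]), array([37.3, 37.7]), 3.5)
step mm 29.0 turn 0.059
[[2.79, 0.79, 0.09, 0.001, 0.001, -0.059], [2.74, 0.95, 0.09, 0.001, 0.001, -0.059], [2.68, 1.11, 0.09, 0.001, 0.001, -0.059], [2.61, 1.26, 0.1, 0.001, 0.001, -0.059], [2.53, 1.42, 0.1, 0.001, 0.001, -0.059]]
[[2.44, 1.56, 0.1, 0.001, 0.001, -0.059], [2.34, 1.7, 0.1, 0.001, 0.001, -0.059], [2.24, 1.84, 0.1, 0.001, 0.001, -0.059], [2.12, 1.97, 0.1, 0.001, 0.001, -0.059], [2.01, 2.09, 0.1, 0.001, 0.001, -0.059]]
[[1.88, 2.2, 0.1, 0.001, 0.001, -0.059]]
```

box0 sits flat at (556,-316). Now box1.

Call:
{"name": "play_rows", "arguments": {"commands": [[2.8,0.8,0,0,0,-0.06],[2.7,0.9,0,0,0,-0.06],[2.7,1.1,0,0,0,-0.06],[2.6,1.3,0,0,0,-0.06],[2.5,1.4,0,0,0,-0.06]]}}

```text
time: 9.87
tool_pos: [0.583, -0.1757, 0.1028]
tcp_rot: [1.775, 2.591, 0.0]
wrist_force: [-0.9, -1.0, -0.5]
width: 0.647
grip_force: 0.0
```

Call:
{"name": "play_rows", "arguments": {"commands": [[2.4,1.6,0,0,0,-0.06],[2.3,1.7,0,0,0,-0.06],[2.2,1.8,0,0,0,-0.06],[2.1,2.0,0,0,0,-0.06],[2.0,2.1,0,0,0,-0.06]]}}

```text
time: 10.28
tool_pos: [0.6129, -0.0347, 0.1028]
tcp_rot: [1.367, 2.828, 0.0]
wrist_force: [0.6, 0.2, -0.2]
width: 0.649
grip_force: 0.0
```

Call:
{"name": "play_rows", "arguments": {"commands": [[1.9,2.2,0,0,0,-0.05],[0,0,0,0,0,0],[0,0,0,0,0,0]], "grip": 0.3}}

```text
time: 10.53
tool_pos: [0.6185, -0.0061, 0.1027]
tcp_rot: [1.297, 2.861, 0.0]
wrist_force: [-0.7, -0.5, 1.1]
width: 0.702
grip_force: 0.0
```

Run:
```python
from h import *
s=sensors.read_state(); print(s["tool_pos"],s["width"],s["wrist_force"])
plan([.623,-.009,.045],down(41),3)
```

```text
[ 0.61846056 -0.00608844  0.10265103] 0.7024232460144303 [-0.74786833 -0.47718539  1.11552777]
step mm 19.3 turn 0.001
[[-0.17, 0.05, 1.92, 0.0, 0.0, 0.001], [-0.17, 0.05, 1.92, 0.0, 0.0, 0.001], [-0.17, 0.05, 1.92, 0.0, 0.0, 0.001]]
```

Call:
{"name": "play_rows", "arguments": {"commands": [[-0.2,0.1,1.9,0,0,0],[-0.2,0,1.9,0,0,0],[-0.1,0,1.9,0,0,0],[0,0,1.2,0,0,0],[0,0,1.0,0,0,0]]}}

```text
time: 10.95
tool_pos: [0.6212, -0.0118, 0.0218]
tcp_rot: [-1.302, -2.857, 0.001]
wrist_force: [0.6, -0.1, 0.4]
width: 0.702
grip_force: 0.0
```

Call:
{"name": "play_rows", "arguments": {"commands": [[0,0,0.5,0,0,0],[0,0,0.5,0,0,0],[0,0,0,0,0,0],[0,0,0,0,0,0]]}}

```text
time: 11.28
tool_pos: [0.6227, -0.0108, 0.0137]
tcp_rot: [1.301, 2.859, 0.0]
wrist_force: [-0.5, -1.4, 0.4]
width: 0.7
grip_force: 0.0
```

Call:
{"name": "play_rows", "arguments": {"commands": [[0,0,0,0,0,0],[0,0,0,0,0,0],[0,0,0,0,0,0],[0,0,0,0,0,0],[0,0,0,0,0,0]], "grip": 0.8}}

```text
time: 11.7
tool_pos: [0.6233, -0.0107, 0.0145]
tcp_rot: [1.3, 2.858, 0.001]
wrist_force: [-0.8, 0.3, 6.1]
width: 0.39
grip_force: 39.9
```

Gripped. Lift and carry.

Call:
{"name": "play_rows", "arguments": {"commands": [[0,0,-0.8,0,0,0],[0,0,-1.5,0,0,0],[0,0,-2,0,0,0],[0,0,-2.5,0,0,0],[0,0,-2.5,0,0,0]]}}

```text
time: 12.12
tool_pos: [0.621, -0.0106, 0.1062]
tcp_rot: [-1.3, -2.857, 0.001]
wrist_force: [0.5, 0.3, -0.5]
width: 0.389
grip_force: 39.8
```

Run:
```python
from h import *
s=sensors.read_state(); print(s["tool_pos"],s["width"],s["wrist_force"])
plan([.46,-.323,.107],down(4),11)
```

```text
[ 0.62098703 -0.01060496  0.10624941] 0.3890658893474395 [ 0.4764792   0.32074903 -0.48398348]
step mm 31.9 turn 0.059
[[-1.18, -2.97, -0.0, -0.0, -0.0, 0.059], [-1.35, -2.89, -0.0, -0.0, -0.0, 0.059], [-1.52, -2.81, -0.0, -0.0, -0.0, 0.059], [-1.68, -2.72, -0.0, -0.0, -0.0, 0.059], [-1.84, -2.61, -0.01, -0.0, -0.0, 0.059]]
[[-1.99, -2.5, -0.01, -0.0, -0.0, 0.059], [-2.13, -2.38, -0.01, -0.0, -0.0, 0.059], [-2.27, -2.25, -0.01, -0.0, -0.0, 0.059], [-2.4, -2.11, -0.01, -0.0, -0.0, 0.059], [-2.52, -1.97, -0.01, -0.0, -0.0, 0.059]]
[[-2.63, -1.82, -0.01, -0.0, -0.0, 0.059]]
```

Call:
{"name": "play_rows", "arguments": {"commands": [[-1.2,-3.0,0,0,0,0.06],[-1.4,-2.9,0,0,0,0.06],[-1.5,-2.8,0,0,0,0.06],[-1.7,-2.7,0,0,0,0.06],[-1.8,-2.6,0,0,0,0.06]]}}

```text
time: 12.53
tool_pos: [0.5479, -0.1537, 0.1063]
tcp_rot: [-1.716, -2.631, 0.0]
wrist_force: [0.2, -0.7, 0.1]
width: 0.388
grip_force: 39.8
```

Call:
{"name": "play_rows", "arguments": {"commands": [[-2.0,-2.5,0,0,0,0.06],[-2.1,-2.4,0,0,0,0.06],[-2.3,-2.2,0,0,0,0.06],[-2.4,-2.1,0,0,0,0.06],[-2.5,-2.0,0,0,0,0.06]]}}

```text
time: 12.95
tool_pos: [0.4735, -0.295, 0.1062]
tcp_rot: [-2.091, -2.344, 0.0]
wrist_force: [-0.3, -0.4, -0.7]
width: 0.39
grip_force: 39.8
```

Call:
{"name": "play_rows", "arguments": {"commands": [[-2.6,-1.8,0,0,0,0.05],[0,0,0,0,0,0],[0,0,0,0,0,0]]}}

```text
time: 13.2
tool_pos: [0.4589, -0.323, 0.1061]
tcp_rot: [-2.149, -2.291, -0.0]
wrist_force: [-0.1, 0.1, 0.3]
width: 0.391
grip_force: 39.9
```

Run:
```python
from h import *
s=sensors.read_state(); print(s["tool_pos"],s["width"],s["wrist_force"])
plan([.46,-.323,.017],down(4),4)
```

```text
[ 0.45885531 -0.3230326   0.10612936] 0.39117573804585554 [-0.12245001  0.05972217  0.25928514]
step mm 22.3 turn 0.001
[[-0.0, 0.03, 2.23, -0.0, -0.0, -0.001], [-0.0, 0.03, 2.23, -0.0, -0.0, -0.001], [-0.0, 0.03, 2.23, -0.0, -0.0, -0.001], [-0.0, 0.03, 2.23, -0.0, -0.0, -0.001]]
```

Call:
{"name": "play_rows", "arguments": {"commands": [[0,0,2.5,0,0,0],[0,0,2.5,0,0,0],[0,0,2.5,0,0,0],[0,0,2.0,0,0,0],[0,0,1.2,0,0,0]]}}

```text
time: 13.62
tool_pos: [0.4587, -0.3193, -0.0036]
tcp_rot: [-2.141, -2.293, 0.0]
wrist_force: [-1.0, 0.1, -0.9]
width: 0.39
grip_force: 39.9
```

Call:
{"name": "play_rows", "arguments": {"commands": [[0,0,0.6,0,0,0],[0,0,0.4,0,0,0],[0,0,0.3,0,0,0],[0,0,0,0,0,0],[0,0,0,0,0,0]]}}

```text
time: 14.03
tool_pos: [0.4608, -0.3225, -0.0128]
tcp_rot: [2.144, 2.293, 0.0]
wrist_force: [0.5, 0.7, -0.4]
width: 0.386
grip_force: 39.9
```

Call:
{"name": "play_rows", "arguments": {"commands": [[0,0,0.1,0,0,0],[0,0,0.1,0,0,0],[0,0,0,0,0,0]]}}

```text
time: 14.28
tool_pos: [0.4602, -0.3222, -0.0154]
tcp_rot: [2.145, 2.294, 0.0]
wrist_force: [-0.4, 0.3, -0.5]
width: 0.388
grip_force: 39.9
```

Call:
{"name": "play_rows", "arguments": {"commands": [[0,0,0.1,0,0,0],[0,0,0.1,0,0,0],[0,0,0,0,0,0]]}}

```text
time: 14.53
tool_pos: [0.4602, -0.3223, -0.0161]
tcp_rot: [2.146, 2.294, -0.0]
wrist_force: [-4.3, 2.1, 11.0]
width: 0.384
grip_force: 41.2
```

Call:
{"name": "play_rows", "arguments": {"commands": [[0,0,0,0,0,0],[0,0,0,0,0,0],[0,0,0,0,0,0],[0,0,0,0,0,0]], "grip": 0.35}}

```text
time: 14.87
tool_pos: [0.4598, -0.3219, -0.018]
tcp_rot: [-2.146, -2.294, 0.0]
wrist_force: [-0.6, 1.2, 0.2]
width: 0.648
grip_force: 0.0
```

Call:
{"name": "play_rows", "arguments": {"commands": [[0,0,-1.0,0,0,0],[0,0,-2.5,0,0,0],[0,0,-3.5,0,0,0],[0,0,-3.5,0,0,0],[0,0,-3.5,0,0,0]]}}

```text
time: 15.28
tool_pos: [0.4595, -0.3216, 0.1239]
tcp_rot: [-2.145, -2.294, 0.0]
wrist_force: [0.3, -0.0, -0.4]
width: 0.652
grip_force: 0.0
```

Run:
```python
from h import *
s=sensors.read_state(); print(s["tool_pos"],s["width"],s["wrist_force"],s["q"].round(2))
S=optics.read_camera("scene")[:,:,::-1]; cv2.imwrite("pics/s6.png",S)
b,r=S[:,:,0].astype(int),S[:,:,2].astype(int); m=((b-r)>14).astype(np.uint8)*255
for c in comps(m,(320,310,425,399),25): print(c.min(0),c.max(0),rect(cast("scene",c,.012)))
plan([.472,.054,.125],down(82.2),13)
```

```text
[ 0.45945974 -0.32161291  0.12385786] 0.652079745578143 [ 0.29610167 -0.00982363 -0.35484082] [-0.66  0.11  1.93  0.    1.11 -0.72]
[340 343] [364 367] (array([ 463.7, -318.7]), array([37.3, 37.6]), 4.8)
[376 318] [399 340] (array([ 557.9, -315. ]), array([37.3, 36.9]), 3.5)
step mm 29.2 turn 0.105
[[2.91, 0.26, 0.04, 0.0, 0.001, -0.105], [2.86, 0.56, 0.04, 0.0, 0.001, -0.105], [2.79, 0.86, 0.04, 0.0, 0.001, -0.105], [2.68, 1.15, 0.05, 0.0, 0.001, -0.105], [2.55, 1.42, 0.05, 0.0, 0.001, -0.105]]
[[2.38, 1.68, 0.05, 0.0, 0.001, -0.105], [2.19, 1.92, 0.05, 0.0, 0.001, -0.105], [1.98, 2.14, 0.05, 0.0, 0.001, -0.105], [1.74, 2.34, 0.06, 0.0, 0.001, -0.105], [1.49, 2.51, 0.06, 0.0, 0.001, -0.105]]
[[1.22, 2.65, 0.06, 0.0, 0.001, -0.105], [0.93, 2.76, 0.06, 0.0, 0.001, -0.105], [0.64, 2.85, 0.06, 0.0, 0.001, -0.105]]
```

Both boxes are flat in the tote. I'll recheck the tray pose before going for the fin.

Run:
```python
from h import *
T=optics.read_camera("top")[:,:,::-1]; cv2.imwrite("pics/t3.png",T)
for nm in("top0","t3"):
  h=cv2.cvtColor(cv2.imread(f"pics/{nm}.png"),6); bl=((h>127)*255).astype(np.uint8)
  for c in comps(bl,(268,150,350,246),90): print(nm,len(c),c.min(0),c.max(0),rect(cast("top",c,.057)))
S=cv2.imread("pics/s6.png");S0=cv2.imread("pics/scene0.png")
d=cv2.absdiff(S[195:225,250:290],S0[195:225,250:290]).max(2); print("fin diff",d.max(),d.mean())
f=lambda i:cv2.resize(i,(400,400),interpolation=2)
V=np.clip(np.hstack([f(S[180:230,245:295]),f(T[205:255,280:330])])*1.2,0,255).astype(np.uint8)
for k,(n,o,s) in enumerate((("scene",(245,180),8),("top",(280,205),8))):
  for z,c in((.057,(0,0,255)),(.095,(0,255,0))):
    for e in(-.014,0,.014):
      u=np.array([np.cos(np.radians(172.2)),np.sin(np.radians(172.2)),0])
      q=(proj(n,np.array([.472,.054,z])+e*u)[0]-o)*s+[400*k,0]; cv2.circle(V,tuple(int(v) for v in q),4,c,-1)
cv2.imwrite("pics/c5.png",V)
```

```text
top0 164 [284 169] [337 220] (array([600.7,  23.6]), array([103.4, 136.1]), 37.2)
top0 228 [275 159] [346 242] (array([582.3,  26.3]), array([177.1, 211.4]), 37.5)
top0 153 [277 161] [344 226] (array([602.9,  23.5]), array([137.2, 170.5]), 37.4)
t3 137 [268 196] [294 245] (array([522.8, 114.8]), array([ 79.2, 149.9]), 89.0)
t3 123 [283 169] [337 220] (array([600.4,  23.5]), array([104.3, 138.5]), 36.9)
t3 367 [268 150] [349 245] (array([591.8,  29.7]), array([249.7, 291.6]), 88.5)
t3 109 [306 195] [348 233] (array([538.6, -26.2]), array([ 23.3, 168.7]), 37.2)
t3 150 [277 162] [343 225] (array([602.9,  23.4]), array([134.5, 169.7]), 37.3)
t3 158 [272 155] [325 192] (array([676.3,  65.6]), array([ 50.7, 181.7]), 29.3)
fin diff 48 37.18333333333333
```

View pics/c5.png

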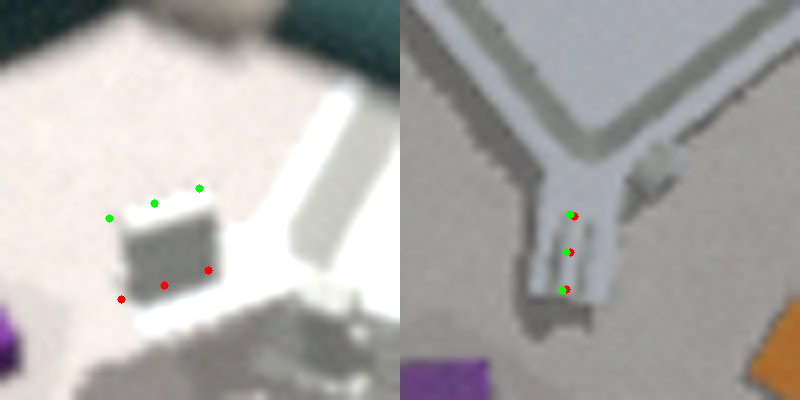

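The tray hasn't moved (602.9, 23.4). The predicted fin points fall on the fin in both views, at top px (351,236) and scene px (266,206). Moving over the fin.

Call:
{"name": "play_rows", "arguments": {"commands": [[2.9,0.3,0,0,0,-0.105],[2.9,0.6,0,0,0,-0.105],[2.8,0.9,0,0,0,-0.105],[2.7,1.2,0,0,0,-0.105],[2.6,1.4,0,0,0,-0.105]], "grip": 0.5}}

```text
time: 15.8
tool_pos: [0.4638, -0.1734, 0.1221]
tcp_rot: [-1.47, -2.776, -0.0]
wrist_force: [0.3, 0.2, 0.9]
width: 0.504
grip_force: 0.0
```

Call:
{"name": "play_rows", "arguments": {"commands": [[2.4,1.7,0,0,0,-0.105],[2.2,1.9,0,0,0,-0.105],[2.0,2.1,0,0,0,-0.105],[1.7,2.3,0,0,0,-0.105],[1.5,2.5,0,0,0,-0.105]]}}

```text
time: 16.22
tool_pos: [0.4664, -0.0282, 0.1222]
tcp_rot: [-0.699, -3.063, 0.0]
wrist_force: [0.0, 0.2, 0.5]
width: 0.5
grip_force: 0.0
```

Call:
{"name": "play_rows", "arguments": {"commands": [[1.2,2.7,0,0,0,-0.105],[0.9,2.8,0,0,0,-0.105],[0.6,2.8,0,0,0,-0.105],[0,0,0,0,0,0],[0,0,0,0,0,0]]}}

```text
time: 16.63
tool_pos: [0.4696, 0.0591, 0.1221]
tcp_rot: [-0.214, -3.134, 0.001]
wrist_force: [0.1, 0.0, 0.7]
width: 0.496
grip_force: 0.0
```

Run:
```python
from h import *
s=sensors.read_state(); print(s["tool_pos"],s["width"],s["wrist_force"],s["q"].round(2))
plan([.471,.0535,.09],down(82.2),2)
```

```text
[0.46960783 0.05906601 0.12207836] 0.4958752944040851 [0.08314022 0.02605706 0.74322101] [ 0.07 -0.06  2.1  -0.    1.1  -1.36]
step mm 16.3 turn 0.000
[[-0.11, -0.27, 1.6, -0.0, -0.0, -0.0], [-0.11, -0.27, 1.6, -0.0, -0.0, -0.0]]
```

Call:
{"name": "play_rows", "arguments": {"commands": [[-0.1,-0.3,1.6,0,0,0],[-0.1,-0.2,1.6,0,0,0],[0,0,1.5,0,0,0],[0,0,1.2,0,0,0],[0,0,1.0,0,0,0]]}}

```text
time: 17.05
tool_pos: [0.4705, 0.0514, 0.0519]
tcp_rot: [-0.222, -3.132, 0.001]
wrist_force: [0.7, 0.2, -0.3]
width: 0.501
grip_force: 0.0
```

Call:
{"name": "play_rows", "arguments": {"commands": [[0,0,0.6,0,0,0],[0,0,0.4,0,0,0],[0,0,0,0,0,0],[0,0,0,0,0,0]]}}

```text
time: 17.38
tool_pos: [0.4716, 0.0525, 0.0435]
tcp_rot: [0.219, 3.134, -0.0]
wrist_force: [0.6, -0.2, 0.5]
width: 0.502
grip_force: 0.0
```

Call:
{"name": "play_rows", "arguments": {"commands": [[0,0,0,0,0,0],[0,0,0,0,0,0],[0,0,0,0,0,0]], "grip": 0.78, "force": 20}}

```text
time: 17.63
tool_pos: [0.4719, 0.0528, 0.0439]
tcp_rot: [0.218, 3.133, 0.0]
wrist_force: [0.3, 0.4, 0.1]
width: 0.219
grip_force: 0.0
```

Call:
{"name": "play_rows", "arguments": {"commands": [[0,0,0,0,0,0],[0,0,0,0,0,0],[0,0,0,0,0,0]], "grip": 1.0}}

```text
time: 17.88
tool_pos: [0.4717, 0.0529, 0.0437]
tcp_rot: [0.218, 3.133, 0.0]
wrist_force: [0.2, 0.8, 3.4]
width: 0.101
grip_force: 24.0
```

The fin is pinched at 8.6 mm. I'll firm the grip, then tip the tray about the far corner with rows of 0.24 cm up and 0.01 rad, watching the forces.

Call:
{"name": "play_rows", "arguments": {"commands": [[0,0,0,0,0,0],[0,0,0,0,0,0],[0,0,0,0,0,0]], "force": 100}}

```text
time: 18.13
tool_pos: [0.4718, 0.0529, 0.044]
tcp_rot: [0.218, 3.133, 0.0]
wrist_force: [-1.9, -0.3, 5.2]
width: 0.07
grip_force: 99.1
```

Call:
{"name": "play_rows", "arguments": {"commands": [[0,0,-0.24,0,0.01,0],[0,0,-0.24,0,0.01,0],[0,0,-0.24,0,0.01,0],[0,0,0,0,0,0]]}}

```text
time: 18.47
tool_pos: [0.4721, 0.0528, 0.0508]
tcp_rot: [-0.216, -3.104, -0.004]
wrist_force: [1.4, -0.1, -1.7]
width: 0.071
grip_force: 98.3
```

Call:
{"name": "play_rows", "arguments": {"commands": [[0,0,-0.24,0,0.01,0],[0,0,-0.24,0,0.01,0],[0,0,-0.24,0,0.01,0],[0,0,0,0,0,0]]}}

```text
time: 18.8
tool_pos: [0.4721, 0.0526, 0.0581]
tcp_rot: [-0.213, -3.074, -0.006]
wrist_force: [-0.2, 0.5, 0.2]
width: 0.068
grip_force: 98.3
```

Call:
{"name": "play_rows", "arguments": {"commands": [[0,0,-0.24,0,0.01,0],[0,0,-0.24,0,0.01,0],[0,0,-0.24,0,0.01,0],[0,0,0,0,0,0]]}}

```text
time: 19.13
tool_pos: [0.4726, 0.0526, 0.0654]
tcp_rot: [-0.212, -3.044, -0.01]
wrist_force: [-1.5, 0.5, 0.6]
width: 0.071
grip_force: 98.4
```

Call:
{"name": "play_rows", "arguments": {"commands": [[0,0,-0.24,0,0.01,0],[0,0,-0.24,0,0.01,0],[0,0,-0.24,0,0.01,0],[0,0,0,0,0,0]]}}

```text
time: 19.47
tool_pos: [0.4736, 0.0525, 0.0725]
tcp_rot: [-0.21, -3.015, -0.013]
wrist_force: [-1.3, 0.0, 0.1]
width: 0.064
grip_force: 98.4
```

Run:
```python
from h import *
S=optics.read_camera("scene")[:,:,::-1]; cv2.imwrite("pics/s7.png",S)
f=lambda i:cv2.resize(i,(400,400),interpolation=2)
S6=cv2.imread("pics/s6.png")
cv2.imwrite("pics/c6.png",np.clip(np.hstack([f(S[150:270,250:370]),f(S6[150:270,250:370])])*.85,0,255).astype(np.uint8))
```

```text
(no output)
```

View pics/c6.png

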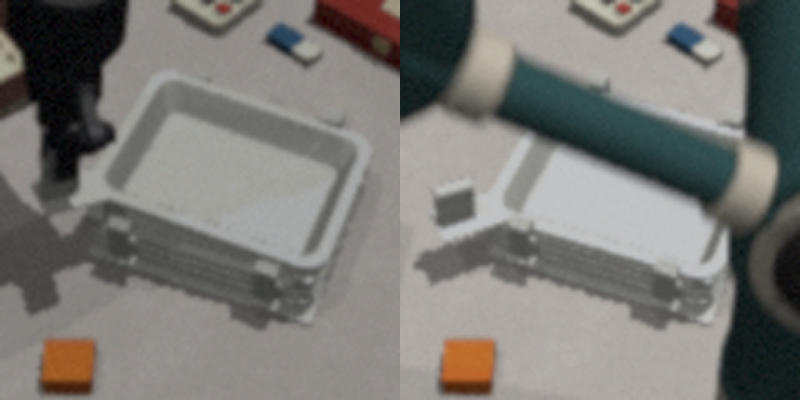

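The tray tips with its tab corner up. The tab-side clip at (120,240) is free, the far end is still seated, and the pile stands where it was. Continuing to 0.25 rad.

Call:
{"name": "play_rows", "arguments": {"commands": [[0,0,-0.24,0,0.01,0],[0,0,-0.24,0,0.01,0],[0,0,-0.24,0,0.01,0],[0,0,-0.24,0,0.01,0],[0,0,0,0,0,0]]}}

```text
time: 19.93
tool_pos: [0.4747, 0.0523, 0.0819]
tcp_rot: [-0.207, -2.974, -0.017]
wrist_force: [-0.7, 0.5, 0.1]
width: 0.068
grip_force: 98.4
```

Call:
{"name": "play_rows", "arguments": {"commands": [[0,0,-0.24,0,0.01,0],[0,0,-0.24,0,0.01,0],[0,0,-0.24,0,0.01,0],[0,0,-0.24,0,0.01,0],[0,0,0,0,0,0]]}}

```text
time: 20.35
tool_pos: [0.4764, 0.0521, 0.0914]
tcp_rot: [-0.204, -2.935, -0.021]
wrist_force: [-1.7, 0.0, 0.6]
width: 0.069
grip_force: 98.4
```

Call:
{"name": "play_rows", "arguments": {"commands": [[0,0,-0.24,0,0.01,0],[0,0,-0.24,0,0.01,0],[0,0,-0.24,0,0.01,0],[0,0,-0.24,0,0.01,0],[0,0,-0.24,0,0.01,0]]}}

```text
time: 20.77
tool_pos: [0.4781, 0.0518, 0.1029]
tcp_rot: [-0.2, -2.883, -0.025]
wrist_force: [-1.3, -0.3, 1.7]
width: 0.068
grip_force: 98.4
```

Run:
```python
from h import *
s=sensors.read_state(); R=Ro.from_rotvec(s["tcp_rot"]); print(s["tool_pos"],s["wrist_force"])
print("up in tool axes for 1cm:",R.inv().apply([0,0,1]).round(3))
```

```text
[0.47808238 0.05178343 0.10285544] [-1.29515967 -0.27558646  1.66302117]
up in tool axes for 1cm: [ 0.249 -0.    -0.968]
```

Now I'll rise slowly straight up with the tilt held.

Call:
{"name": "play_rows", "arguments": {"commands": [[0.04,0,-0.15,0,0,0],[0.04,0,-0.15,0,0,0],[0.04,0,-0.15,0,0,0],[0.04,0,-0.15,0,0,0],[0.04,0,-0.15,0,0,0]]}}

```text
time: 21.18
tool_pos: [0.4777, 0.0518, 0.1102]
tcp_rot: [-0.201, -2.884, -0.025]
wrist_force: [-0.2, -0.5, -1.5]
width: 0.074
grip_force: 98.3
```

Call:
{"name": "play_rows", "arguments": {"commands": [[0.04,0,-0.15,0,0,0],[0.04,0,-0.15,0,0,0],[0.04,0,-0.15,0,0,0],[0.04,0,-0.15,0,0,0],[0.04,0,-0.15,0,0,0]]}}

```text
time: 21.6
tool_pos: [0.4784, 0.0519, 0.1184]
tcp_rot: [-0.2, -2.886, -0.025]
wrist_force: [-0.1, -0.4, -1.3]
width: 0.067
grip_force: 98.3
```

Call:
{"name": "play_rows", "arguments": {"commands": [[0.05,0,-0.2,0,0,0],[0.05,0,-0.2,0,0,0],[0.05,0,-0.2,0,0,0],[0.05,0,-0.2,0,0,0],[0.05,0,-0.2,0,0,0]]}}

```text
time: 22.02
tool_pos: [0.4783, 0.0518, 0.1287]
tcp_rot: [-0.201, -2.885, -0.025]
wrist_force: [-0.6, -0.1, -0.2]
width: 0.066
grip_force: 98.3
```

Call:
{"name": "play_rows", "arguments": {"commands": [[0.07,0,-0.3,0,0,0],[0.07,0,-0.3,0,0,0],[0.07,0,-0.3,0,0,0],[0.07,0,-0.3,0,0,0],[0.07,0,-0.3,0,0,0]]}}

```text
time: 22.43
tool_pos: [0.4786, 0.0518, 0.1442]
tcp_rot: [-0.2, -2.885, -0.025]
wrist_force: [-0.8, -0.7, -0.9]
width: 0.068
grip_force: 98.3
```

Run:
```python
from h import *
s=sensors.read_state(); print(s["tool_pos"],s["wrist_force"],s["torque"],s["width"])
S=optics.read_camera("scene")[:,:,::-1]; cv2.imwrite("pics/s8.png",S)
f=lambda i:cv2.resize(i,(560,560),interpolation=2)
cv2.imwrite("pics/c7.png",np.clip(f(S[130:270,235:375])*1.0,0,255).astype(np.uint8))
```

```text
[0.47864452 0.0517539  0.14423318] [-0.7590866  -0.67595196 -0.91059193] [ 0.02886054 -0.05449863 -0.03127818] 0.06842525799546582
```

View pics/c7.png

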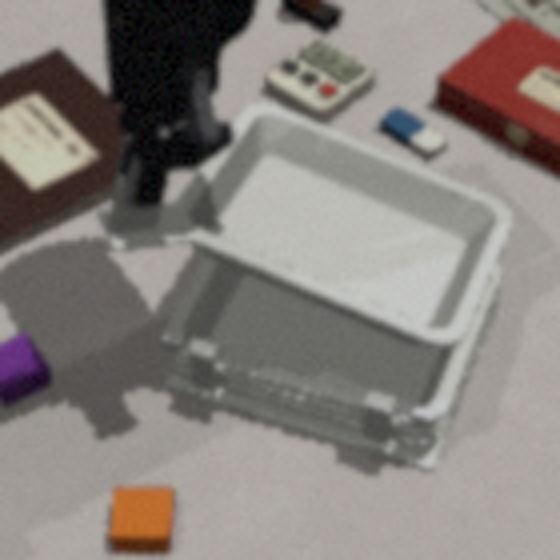

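The tray is free of all the clips, held in the fingers, and the pile is still standing where it was. I'll lift further and level it.

Call:
{"name": "play_rows", "arguments": {"commands": [[0.25,0,-1,0,0,0],[0.25,0,-1,0,0,0],[0.25,0,-1,0,0,0],[0.25,0,-1,0,0,0],[0.25,0,-1,0,0,0]]}}

```text
time: 22.9
tool_pos: [0.4792, 0.0517, 0.197]
tcp_rot: [-0.201, -2.886, -0.025]
wrist_force: [0.2, -0.1, -1.3]
width: 0.068
grip_force: 98.3
```

Call:
{"name": "play_rows", "arguments": {"commands": [[0.25,0,-1,0,-0.025,0],[0.2,0,-1,0,-0.025,0],[0.2,0,-1,0,-0.025,0],[0.2,0,-0.5,0,-0.025,0],[0,0,0,0,-0.025,0]]}}

```text
time: 23.32
tool_pos: [0.4789, 0.0519, 0.2334]
tcp_rot: [-0.209, -3.015, -0.014]
wrist_force: [0.8, 0.1, -0.9]
width: 0.069
grip_force: 98.3
```

Call:
{"name": "play_rows", "arguments": {"commands": [[0,0,0,0,-0.025,0],[0,0,0,0,-0.025,0],[0,0,0,0,-0.025,0],[0,0,0,0,-0.025,0],[0,0,0,0,-0.02,0]]}}

```text
time: 23.73
tool_pos: [0.4775, 0.0518, 0.2308]
tcp_rot: [-0.217, -3.13, -0.0]
wrist_force: [0.3, 0.6, -1.2]
width: 0.069
grip_force: 98.3
```

Run:
```python
from h import *
s=sensors.read_state(); print(s["tool_pos"],s["tcp_rot"],s["wrist_force"],s["width"])
S=optics.read_camera("scene")[:,:,::-1]; cv2.imwrite("pics/s9.png",S)
T=optics.read_camera("top")[:,:,::-1]; cv2.imwrite("pics/t9.png",T)
plan([.351,.316,.23],down(82.2),14)
```

```text
[0.47751166 0.05183378 0.23078448] [-2.17398215e-01 -3.13030500e+00 -1.82114243e-04] [ 0.27822158  0.59506909 -1.24231346] 0.06868350073046679
step mm 20.9 turn 0.000
[[1.15, 1.74, 0.01, -0.0, -0.0, -0.0], [1.15, 1.74, 0.01, -0.0, -0.0, -0.0], [1.15, 1.74, 0.01, -0.0, -0.0, -0.0], [1.15, 1.74, 0.01, -0.0, -0.0, -0.0], [1.15, 1.74, 0.01, -0.0, -0.0, -0.0]]
[[1.15, 1.74, 0.01, -0.0, -0.0, -0.0], [1.15, 1.74, 0.01, -0.0, -0.0, -0.0], [1.15, 1.75, 0.01, -0.0, -0.0, -0.0], [1.15, 1.75, 0.01, -0.0, -0.0, -0.0], [1.15, 1.75, 0.01, -0.0, -0.0, -0.0]]
[[1.15, 1.75, 0.01, -0.0, -0.0, -0.0], [1.15, 1.75, 0.01, -0.0, -0.0, -0.0], [1.15, 1.75, 0.01, -0.0, -0.0, -0.0], [1.15, 1.75, 0.01, -0.0, -0.0, -0.0]]
```

Call:
{"name": "play_rows", "arguments": {"commands": [[1.1,1.7,0,0,0,0],[1.2,1.8,0,0,0,0],[1.1,1.7,0,0,0,0],[1.2,1.8,0,0,0,0],[1.1,1.7,0,0,0,0]]}}

```text
time: 24.25
tool_pos: [0.4333, 0.1466, 0.2315]
tcp_rot: [-0.218, -3.129, -0.001]
wrist_force: [0.1, -0.4, -1.1]
width: 0.067
grip_force: 98.3
```

Call:
{"name": "play_rows", "arguments": {"commands": [[1.2,1.8,0,0,0,0],[1.1,1.7,0,0,0,0],[1.2,1.8,0,0,0,0],[1.1,1.7,0,0,0,0],[1.2,1.8,0,0,0,0]]}}

```text
time: 24.67
tool_pos: [0.3881, 0.2419, 0.2318]
tcp_rot: [-0.218, -3.129, -0.0]
wrist_force: [-0.4, -0.1, -0.9]
width: 0.069
grip_force: 98.3
```

Call:
{"name": "play_rows", "arguments": {"commands": [[1.1,1.7,0,0,0,0],[1.2,1.8,0,0,0,0],[1.1,1.7,0,0,0,0],[0.6,0.9,0,0,0,0],[0.6,0.8,0,0,0,0]]}}

```text
time: 25.08
tool_pos: [0.3521, 0.3165, 0.2319]
tcp_rot: [-0.216, -3.129, 0.0]
wrist_force: [-0.2, -0.8, -1.2]
width: 0.069
grip_force: 98.3
```

Call:
{"name": "play_rows", "arguments": {"commands": [[0,0,0,0,0,0],[0,0,0,0,0,0],[0,0,0,0,0,0]]}}

```text
time: 25.33
tool_pos: [0.3528, 0.3151, 0.232]
tcp_rot: [-0.218, -3.129, 0.001]
wrist_force: [0.4, 0.6, -1.3]
width: 0.071
grip_force: 98.3
```

Run:
```python
from h import *
s=sensors.read_state(); p=s["tool_pos"]; R=Ro.from_rotvec(s["tcp_rot"]); print(p,s["tcp_rot"],s["wrist_force"],s["width"],s["q"].round(2))
S=optics.read_camera("scene")[:,:,::-1]; cv2.imwrite("pics/s10.png",S)
T=optics.read_camera("top")[:,:,::-1]; cv2.imwrite("pics/t10.png",T)
a=np.radians(-52.8); C=p+[.131,-.029,-.0437+.030]; X=np.array([np.cos(a),np.sin(a),0]);Y=np.array([-np.sin(a),np.cos(a),0])
print("centre pred",C)
V=[np.clip(I*1.3,0,255).astype(np.uint8) for I in(S,T)]
for I,n in zip(V,("scene","top")):
  q=proj(n,[C+.092*i*X+.075*j*Y+[0,0,.027] for i,j in((-1,-1),(1,-1),(1,1),(-1,1))]); print(n,q.round(0).tolist())
  cv2.polylines(I,[q.round().astype(np.int32)],True,(0,0,255),1)
c=[cv2.resize(V[0][80:260,150:350],(400,360),interpolation=2),cv2.resize(V[1][120:300,170:370],(400,360),interpolation=2)]
cv2.imwrite("pics/c8.png",np.hstack(c))
```

```text
[0.3527636  0.31505648 0.23202177] [-2.18043887e-01 -3.12917318e+00  5.67511114e-04] [ 0.36045583  0.64992083 -1.26517141] 0.07077459572593257 [ 0.67 -0.14  1.97  0.    1.32 -0.76]
centre pred [0.4837636  0.28605648 0.21832177]
scene [[167.0, 109.0], [238.0, 127.0], [266.0, 92.0], [201.0, 76.0]]
top [[201.0, 278.0], [256.0, 235.0], [221.0, 191.0], [166.0, 234.0]]
```

View pics/c8.png

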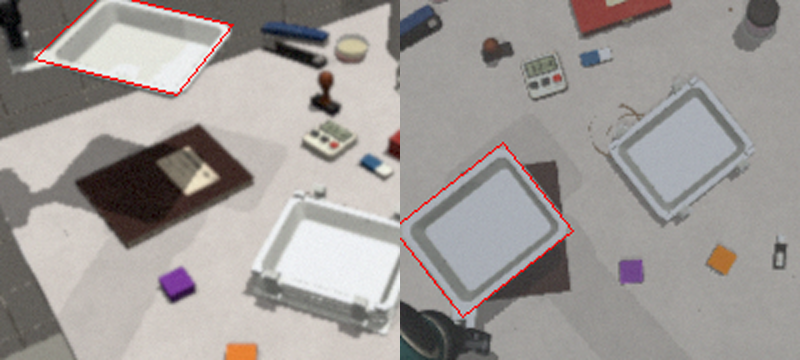

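The level outline I predicted matches the tray in both views. The tray is centred over the notebook, about 22 cm up, and the pile is standing. One last check of the pile position, then hand in.

Run:
```python
from h import *
from workcell import order
h=cv2.cvtColor(cv2.imread("pics/t10.png"),6); bl=((h>127)*255).astype(np.uint8)
for c in comps(bl,(268,150,350,246),90): print(len(c),rect(cast("top",c,.047)))
h=cv2.cvtColor(cv2.imread("pics/t10.png"),6)
for c in comps(((h>127)*255).astype(np.uint8),(165,185,262,285),90): print("tray",len(c),rect(cast("top",c,.245)))
print(order.finish_job())
```

```text
155 (array([545.9,  31.5]), array([209.6, 103.8]), 85.8)
122 (array([600.7,  23.2]), array([103.2, 135.5]), 36.9)
tray 141 (array([483.3, 279.1]), array([102.6, 135.5]), 37.1)
tray 211 (array([473.7, 284.2]), array([164.1, 192.2]), 37.2)
tray 175 (array([484. , 284.1]), array([136.6, 169.8]), 37.1)
the job is handed in; nothing more can be done
None
```

Job handed in at about 25 s: both boxes lie flat in the grey collecting tray, the top tray was peeled off tab corner first, the stack measured in its original place, and the tray is held level by its tab, centred within a few mm about 22 cm above the notebook.

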